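Prop open the ringer's instrument case

TASK

Open the big dark instrument case on the bird-ringing table, the one with the two-bar steel folding stay on its side, not the small case without a stay. Raise its lid (the tab at the front is there to hold it by) until the stay is almost straight, then press the knee of the stay down and back, past straight until it stops, so that the stay is locked and the lid stays up by itself.

Things in the scene. Friction and masses are not known exactly. Their poses are not given: they have to be found in the camera images.
- case: Big dark grey case, fixed: 200 mm deep (x), 220 wide (y), base 70 high plus 18 mm lid. Origin: centre of the base's underside; x runs from the front (tab side, towards the robot) to the hinge, y to the side with the stay. Lid hinge line: x = 100, z = 70, along y. Lower stay pivot: x = -20, z = 55. Not the small case (130 x 150 x 60), which has no stay.
- lid_tab (a point): Point to pinch on the lid's front tab (22 mm wide along y, 9 thick, reaching 40 beyond the lid's edge, at its middle); the point is 27 mm beyond the edge, 227 mm from the hinge line and, shut, 6.5 above it. Pinch across the 22 mm sides, fingers closing along the case's y, tool pointing down throughout: the tab turns between the pads and points up when the lid is open.
- lid (a joint): Lid angle of the big case, rad: 0 shut (start), grows as it opens; 1.43 with the stay straight, the most it allows. Lid about 0.35 kg; raising takes 2 to 5 N at the tab. The stiff hinge keeps it standing if let go above 1.25; below 1.1 it may fall shut.
- stay_knee (a joint): Unfolding of the stay's knee, rad: 0 folded (lid shut), 2.3 at lid 1.36, 2.8 with the two bars straight, 3.02 at the stop past straight. Past straight the lid's weight keeps it on the stop: locked. Lifting the lid brings it only up to straight; the knee must be pushed over, with under 15 N.
- knee_roller (a point): Middle of the knee's steel roller, 20 mm thick, 30 long along y, at y = 139 in the case frame. It circles the lower stay pivot at 56 mm: x = -75, z = 67 lid shut; 9, 103 at lid 1.36; 23, 90 straight; 28, 84 locked. Push it from above and in front, best with shut fingers tilted 15 to 40 degrees, pointing down and towards the hinge: the raised lid stands close behind.

How it is judged:
By the outcome, as a careful person would: the job done as asked, in the order asked, and still so for the second after the job is handed in, with the robot touching nothing.
It also fails if it takes over 56 s, if anything falls off the work surface, if the arm or the gripper's body presses on something with over 40 N, if the wrist force passes 120 N, or if a joint passes its speed limit or range.

ROBOT

A 6-joint arm with a two-finger parallel gripper is mounted at the origin on the work surface. World frame = base frame: x ahead of the robot, y to its left, z up, the work surface at z = 0. Lengths are in m, angles in rad, forces in N, time in s.
With the tool pointing down it reaches from about 0.325 to 0.85 m from the base axis. Payload 15.5 kg.
Tool frame: the origin (TCP) lies at the very end of the fingers, on their centre line; the grasp point (between the pads) lies env.pinch_z behind it (env.pinch_z is the distance from the TCP to the grasp point, in m); z points along the fingers, y is the line along which they close (so a half turn about z gives the same grasp; the last joint's range is limited). The gripper opens to 91 mm and grips with 3 to 60 N. Pads are 32 mm wide; open, the fingers measure 118 mm over their backs; the gripper's body (76 mm by 178 mm) begins 60 mm behind the grasp point.
Start: joints at [1.087, 0.494, 1.345, -0, 1.302, -0.096], TCP at [0.237, 0.578, 0.214] pointing down, gripper open.
Joint ranges: [-2.91, 2.91], [-0.82, 2.16], [0.22, 2.67], [-1.22, 4.37], [0.12, 2.79], [-3.08, 3.08]. Speed limits (rad/s): [1.89, 1.89, 2.57, 3.01, 3.01, 3.01].

INTERFACE

Orientations are given as a rotation vector (axis times angle).
In Python, from rig import sense, optics, ticket, env gives the robot as it stands. The module is installed in compiled form; this text tells all that it offers.
- The arm moves only by the tool apply_moves, never from a script. Its argument "increments" is a list of rows, each a list of 3 entries, a list of its own where there are three numbers: the closure in counts, from 0 (fully open) to 255 (shut), then the shift along the tool's x, y, z in mm, then the turn about the tool's z in rad. In form: [[gripper, [x, y, z], twist], ...]. A call has 1 to 5 rows; each row is the pose to reach, as a shift and turn from the pose commanded when the call began, along the tool's axes at that moment; what a row does not reach only later rows make up. A row lasts 1/12 s, in which the tool goes at most 41.7 mm and 7.16 degrees, less where a joint would pass 70% of its speed; a pose out of reach is approached as far as the arm can. A call with a gripper value outside its range is refused whole. The fingers move at their own pace and stop on an object; the grip force is fixed at half the most. Time passes only in rows, so rows that repeat a pose let the fingers close. It gives the time, the measured TCP pose, the force, the opening and the grip force at its end, in the units of the state.
- sense(): the state, without advancing time (a new reading comes with each control period).
- optics.camera(name): name is "scene" or "top" or "wrist"; returns (picture, depth): 480x640x3 uint8, red, green, blue; 480x640 float32, m along the optical axis (not along the pixel's ray), 0 where there is no reading.
- optics.calibration(name): a dict with "fov_y" (degrees; the focal length in pixels is half the picture's height over the tangent of half this angle, whatever the lens; pixels are square), "cx", "cy" (the principal point, pixels), "D" ([k1, k2, p1, p2, k3] as OpenCV has them; the pictures are not rectified), "R" (3x3) and "t" (3): a world point X has camera coordinates R X + t. Camera axes: x right, y down, z forward; pixel columns grow to the right and rows downward; lengths in m; the calibration is good to about 2 mm. A picture is of the moment at which its call begins: read the wrist's pose just before it. calibration takes no time and is no camera call; for the wrist camera it gives the pose at the moment of the call.
- ticket.close_job(): hands the job in; it is judged then, once.
The state is a dict: "time_s": time; "joint_pos": joint angles; "joint_velocities": joint speeds; "effort": joint torques, N m; "position": TCP position; "tool_rot": TCP orientation; "contact_force": force on the tool from outside, world axes, zero at the start; "wrist_torque": the same for the moment, N m; "opening": opening from 0.0 (shut) to 1.0 (fully open); "grasp_force": force on a finger pad.
Only numpy, scipy, OpenCV 4.12 (cv2) and the standard library are available. Lean on these libraries where they do the work, as an engineer would, in place of code of your own. Each camera call takes 0.05 s, during which the arm holds its last target. There are 200 camera calls.

## Working session

There is one attempt and no reset: what is moved stays moved. The work goes in short steps, Python scripts to look and compute and a tool call to move; the robot and the scene stay as the last step left them, time stands still between calls to the robot, and variables do not carry over. Pictures are saved under pics/ and viewed, at most 10 in all, crops included, and the job is handed in when it is done.

Besides the shell and the picture viewer there is one more tool, called after ">>>" by a JSON object that holds its "method" and its "body". apply_moves: Moves the arm, as the interface text tells. Its arguments: {"type":"object","properties":{"increments":{"type":"array","items":{"type":"array"}}},"required":["increments"]}

```bash
mkdir -p pics; cat > h.py <<'E'
import numpy as np, cv2
from rig import sense, optics, ticket, env
from scipy.spatial.transform import Rotation as Ro
def cal(n):
    c=optics.calibration(n); f=240/np.tan(np.radians(c['fov_y'])/2)
    return np.array([[f,0,c['cx']],[0,f,c['cy']],[0,0,1.]]),np.array(c['D'],float),np.array(c['R']),np.array(c['t']).ravel()
def cloud(n,dep,c=None):
    K,D,R,t=c or cal(n)
    v,u=np.mgrid[0:480,0:640]
    p=cv2.undistortPoints(np.stack([u.ravel(),v.ravel()],1).astype(np.float64)[:,None],K,D)[:,0]
    P=np.c_[p,np.ones(len(p))]*dep.reshape(-1,1)
    return ((P-t)@R).reshape(480,640,3)
def snap(n):
    c=cal(n); im,d=optics.camera(n); return im,d,cloud(n,d,c)
def save(n,im): cv2.imwrite('pics/'+n+'.png',cv2.cvtColor(im,cv2.COLOR_RGB2BGR))
E
python3 - <<'E'
from h import *
print(env.pinch_z,sense())
for n in('top','scene'):
    im,d,P=snap(n); save(n,im); np.savez(n,im=im,d=d,P=P)
E
```

```text
0.0188 {'time_s': 0.0, 'joint_pos': array([ 1.08648685e+00,  4.94196493e-01,  1.34614476e+00, -2.68442567e-05,
        1.30249223e+00, -9.55470743e-02]), 'joint_velocities': array([-5.32611466e-05, -2.41574325e-04,  1.02108621e-03, -8.57277957e-04,
        2.15767945e-04, -2.15856281e-06]), 'effort': array([ 2.37261753e-03, -8.78831792e+01, -3.81852078e+01,  7.06822705e-02,
        5.34141599e-02,  1.31841938e-05]), 'position': array([0.2367537 , 0.57800394, 0.21332537]), 'tool_rot': array([-6.06753408e-01, -3.08210614e+00,  1.87917520e-03]), 'contact_force': array([-0.20667816, -0.27443469,  0.34447348]), 'wrist_torque': array([-0.04337767, -0.01179649,  0.01992673]), 'grasp_force': 0.0, 'opening': 1.0006037289834042}
```

View pics/top.png

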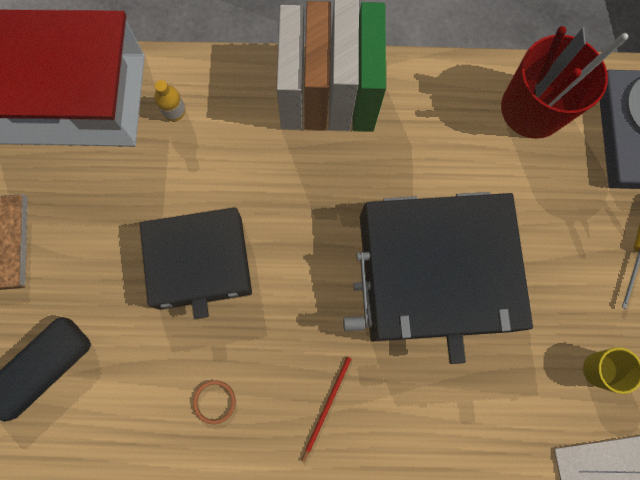

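View pics/scene.png

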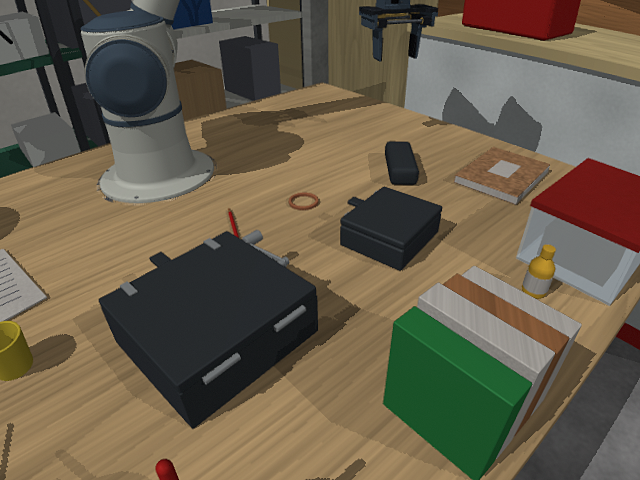

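The top view shows the big case with its lid centred near (445,265), its tab near (456,348) and the stay roller near (355,323). The small case is near (195,260). The scene view agrees.

```bash
python3 - <<'E'
from h import *
s=np.load('top.npz'); P=s['P']; im=s['im']
z=P[...,2]; v,u=np.mgrid[0:480,0:640]
box=(u>330)&(u<545)&(v>180)&(v<370)
m=box&(z>0.083)&(z<0.094)&(im.max(2)<75)
print(np.median(z[m]),m.sum())
m=cv2.morphologyEx(m.astype(np.uint8),cv2.MORPH_OPEN,np.ones((25,25)))>0
r=cv2.minAreaRect(P[m][:,:2].astype(np.float32)*1000); print(r,cv2.boxPoints(r))
t=(u>440)&(u<475)&(v>336)&(v<372)&(im.max(2)<75)&(z>0.05)
q=P[t]; print('tab',len(q),np.median(z[t]),cv2.minAreaRect(q[q[:,2]>.065][:,:2].astype(np.float32)*1000))
t=(u>340)&(u<366)&(v>312)&(v<335)&(z>0.06); q=P[t];print('roller',len(q),q.mean(0),q.min(0),q.max(0))
E
```

```text
0.08801603448560388 20447
((552.5074462890625, -162.2117919921875), (186.4939727783203, 224.72882080078125), 1.3838515281677246) [[ 456.57404   -52.132103]
 [ 462.00128  -276.79538 ]
 [ 648.44086  -272.29147 ]
 [ 643.0136    -47.628204]]
tab 414 0.08093258424801972 ((429.6937255859375, -74.65872955322266), (35.843658447265625, 220.84478759765625), 0.827595055103302)
roller 305 [ 0.46571804 -0.03159905  0.07363291] [ 0.45454375 -0.04773677  0.06022517] [ 0.48051425 -0.01609475  0.07923272]
```

```bash
cat >> h.py <<'E'
def ray(n,px,z,c=None):
    K,D,R,t=c or cal(n); p=cv2.undistortPoints(np.array(px,float).reshape(-1,1,2),K,D)[:,0]
    d=np.c_[p,np.ones(len(p))]@R; o=-R.T@t
    return o+d*((z-o[2])/d[:,2])[:,None]
E
python3 - <<'E'
from h import *
s=np.load('top.npz'); im=s['im']
g=(im.max(2)<70).astype(np.uint8); g[:,:300]=0; g[:,545:]=0; g[:180]=0; g[375:]=0
z=s['P'][...,2]; g[z<0.06]=0
save('mask',g[...,None].repeat(3,2)*255)
big=cv2.morphologyEx(cv2.morphologyEx(g,cv2.MORPH_CLOSE,np.ones((15,15))),cv2.MORPH_OPEN,np.ones((31,31)))
c=max(cv2.findContours(big,0,1)[0],key=cv2.contourArea)
a=cv2.approxPolyDP(c,8,True)[:,0]; print(a)
W=ray('top',a,0.088); print(W.round(4))
for i in range(len(W)): e=W[(i+1)%len(W)]-W[i]; print(np.hypot(*e[:2]).round(4),np.degrees(np.arctan2(e[1],e[0])).round(2))
t=g.copy(); t[:342]=0; t[:, :435]=0; t[:,480:]=0
yy,xx=np.nonzero(t); T=ray('top',np.c_[xx,yy],0.081); print(len(T),T.min(0),T.max(0),cv2.minAreaRect(T[:,:2].astype(np.float32)*1000))
E
```

```text
[[512 195]
 [366 203]
 [364 317]
 [375 337]
 [528 329]]
[[ 0.6567 -0.2622  0.088 ]
 [ 0.6392 -0.047   0.088 ]
 [ 0.4735 -0.0443  0.088 ]
 [ 0.4462 -0.0596  0.088 ]
 [ 0.4617 -0.2737  0.088 ]]
0.2159 94.65
0.1657 179.04
0.0313 -150.68
0.2147 -85.86
0.1953 3.38
329 [ 0.41308329 -0.18446067  0.081     ] [ 0.4422195  -0.16125151  0.081     ] ((428.1756896972656, -173.2590789794922), (29.439411163330078, 21.497262954711914), 5.635249137878418)
```

View pics/mask.png

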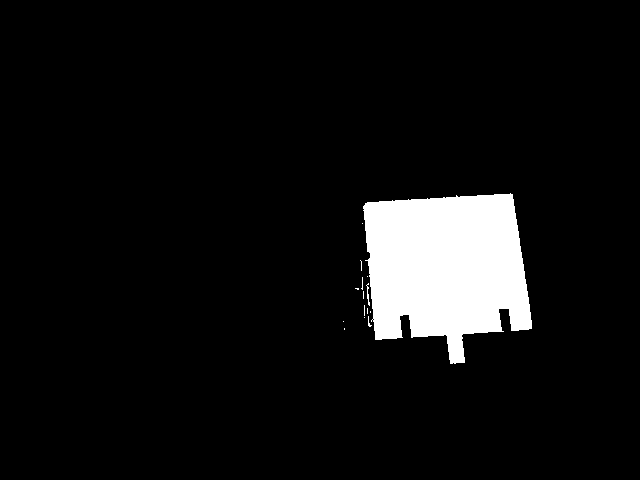

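The mask is a clean lid outline with corners (365,203), (513,194), (531,331) and (375,340), and the tab tip is at about (457,363). That puts the case at about (0.550, -0.161) with a yaw of about 4.4°.

```bash
cat >> h.py <<'E'
O=np.array([.550,-.1615,0]); YAW=np.radians(4.4)
def C(x,y,z): # case mm -> world
    return O+Ro.from_euler('z',YAW).apply(np.array([x,y,z])/1e3)
def tab(th,dz=0): return C(100-227*np.cos(th)+6.5*np.sin(th),0,70+227*np.sin(th)+6.5*np.cos(th)-18.8+dz)
def go(X,twist=True):
    s=sense(); R=Ro.from_rotvec(s['tool_rot']); d=R.inv().apply(X-s['position'])*1000
    y=R.apply([0,1,0]); a=np.arctan2(y[1],y[0]); e=(YAW+np.pi/2-a+np.pi/2)%np.pi-np.pi/2
    return d.round(1),'twist',round(-e,3),'t',round(s['time_s'],2)
E
python3 - <<'E'
from h import *
print(Ro.from_rotvec(sense()['tool_rot']).as_matrix().round(3)); print(go(tab(0,100)),tab(0))
E
```

```text
[[-0.925  0.379 -0.   ]
 [ 0.379  0.925 -0.001]
 [ 0.    -0.001 -1.   ]]
(array([-456.7, -622.6,   56.3]), 'twist', np.float64(-0.466), 't', 0.1) [ 0.4233743  -0.17124332  0.0577    ]
```

>>> {"method": "apply_moves", "body": {"increments": [[0, [-24, -33, 0], 0], [0, [-48, -66, 0], 0], [0, [-72, -99, 0], 0], [0, [-96, -132, 0], 0], [0, [-120, -165, 0], 0]]}}

```text
time_s: 0.52
position: [0.2852, 0.3783, 0.2136]
tool_rot: [-0.606, -3.082, 0.001]
contact_force: [1.0, -0.1, 0.1]
opening: 1.003
grasp_force: 0.0
```

>>> {"method": "apply_moves", "body": {"increments": [[0, [-24, -33, 0], 0], [0, [-48, -66, 0], 0], [0, [-72, -99, 0], 0], [0, [-96, -132, 0], 0], [0, [-120, -165, 0], 0]]}}

```text
time_s: 0.93
position: [0.3336, 0.1802, 0.2139]
tool_rot: [0.606, 3.083, 0.0]
contact_force: [1.3, 0.4, -0.5]
opening: 1.0
grasp_force: 0.0
```

>>> {"method": "apply_moves", "body": {"increments": [[0, [-24, -33, 0], 0], [0, [-48, -66, 0], 0], [0, [-72, -99, 0], 0], [0, [-96, -132, 0], 0], [0, [-120, -165, 0], 0]]}}

```text
time_s: 1.35
position: [0.3823, -0.0183, 0.214]
tool_rot: [0.607, 3.082, 0.0]
contact_force: [2.1, 0.3, -0.5]
opening: 1.005
grasp_force: 0.0
```

```bash
python3 -c "
from h import *
print(go(tab(0,100)),sense()['joint_pos'])"
```

```text
(array([ -96. , -125.9,   56.3]), 'twist', np.float64(-0.466), 't', 1.35) [-2.04237799e-01  1.50360458e-01  1.89321528e+00  2.98798197e-05
  1.09778572e+00 -1.38613134e+00]
```

>>> {"method": "apply_moves", "body": {"increments": [[0, [-24, -31, 10], -0.1], [0, [-48, -62, 20], -0.2], [0, [-72, -93, 30], -0.3], [0, [-96, -126, 36], -0.4], [0, [-96, -126, 36], -0.466]]}}

```text
time_s: 1.77
position: [0.4248, -0.1745, 0.1769]
tool_rot: [-0.126, 3.139, -0.002]
contact_force: [0.1, 1.7, -0.0]
opening: 1.001
grasp_force: 0.0
```

```bash
python3 - <<'E'
from h import *
print(go(tab(0,100)),sense()['joint_pos'])
for n in('wrist','top'):
    im,d,P=snap(n); save(n+'1',im); np.savez(n,im=im,d=d,P=P)
K,D,R,t=cal('wrist')
q=cv2.projectPoints(np.array([tab(0,18.8),C(-100,0,88),C(-75,139,67)]),cv2.Rodrigues(R)[0],t,K,D)[0][:,0]; print(q)
E
```

```text
(array([ 1.2,  3.4, 19.2]), 'twist', np.float64(0.004), 't', 1.77) [-5.19164519e-01  3.10269911e-01  1.78803596e+00 -1.07354133e-03
  1.04218841e+00 -2.16984074e+00]
[[314.52621835 229.41750571]
 [314.51577866 274.50072961]
 [508.05909808 296.4153761 ]]
```

View pics/wrist1.png

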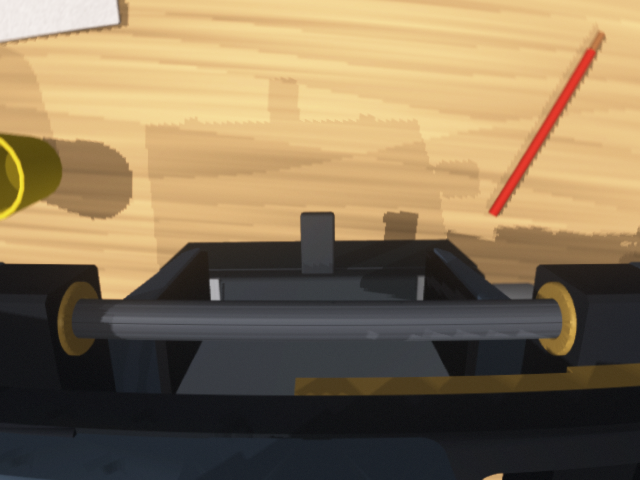

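The wrist view shows the tab at columns 302–334 (centre 318) and rows 212–275. The prediction was (314.5, 274) for its root, so it lies about 2 mm towards +y. Next I descend and pinch.

>>> {"method": "apply_moves", "body": {"increments": [[0, [1, 4.5, 30], 0], [0, [1, 4.5, 60], 0], [0, [1, 4.5, 90], 0], [0, [1, 4.5, 119], 0], [0, [1, 4.5, 119], 0]]}}

```text
time_s: 2.28
position: [0.4197, -0.1624, 0.0556]
tool_rot: [0.119, -3.134, -0.006]
contact_force: [-1.2, 1.9, 0.7]
opening: 0.999
grasp_force: 0.0
```

>>> {"method": "apply_moves", "body": {"increments": [[255, [0, 0, 0], 0], [255, [0, 0, 0], 0], [255, [0, 0, 0], 0], [255, [0, 0, 0], 0], [255, [0, 0, 0], 0]]}}

```text
time_s: 2.7
position: [0.4227, -0.165, 0.06]
tool_rot: [-0.121, 3.137, -0.002]
contact_force: [0.2, -0.6, -0.2]
opening: 0.667
grasp_force: 0.0
```

>>> {"method": "apply_moves", "body": {"increments": [[255, [0, 0, 0], 0], [255, [0, 0, 0], 0], [255, [0, 0, 0], 0], [255, [0, 0, 0], 0], [255, [0, 0, 0], 0]]}}

```text
time_s: 3.12
position: [0.4229, -0.1693, 0.0594]
tool_rot: [-0.125, 3.138, -0.011]
contact_force: [-22.5, -64.1, -1.6]
opening: 0.334
grasp_force: 30.0
```

```bash
python3 - <<'E'
from h import *
s=sense(); R=Ro.from_rotvec(s['tool_rot']); print(go(tab(0)),s['position'],R.as_matrix().round(3))
for a in np.r_[np.arange(0.1,1.31,.1),1.36,1.38]:
    print(round(a,2),(R.inv().apply(tab(a)-tab(0))*1000).round(0))
E
```

```text
(array([-0.3, -2. ,  1.8]), 'twist', np.float64(0.003), 't', 3.12) [ 0.42290473 -0.16926348  0.05944225] [[-0.997 -0.079  0.002]
 [-0.079  0.997 -0.007]
 [-0.001 -0.007 -1.   ]]
0.1 [ -2.  -0. -23.]
0.2 [ -6.  -0. -45.]
0.3 [-12.  -1. -67.]
0.4 [-21.  -1. -88.]
0.5 [ -31.   -1. -108.]
0.6 [ -43.   -1. -127.]
0.7 [ -58.   -1. -145.]
0.8 [ -74.   -1. -161.]
0.9 [ -91.   -2. -175.]
1.0 [-110.   -2. -188.]
1.1 [-130.   -2. -199.]
1.2 [-151.   -2. -207.]
1.3 [-173.   -2. -214.]
1.36 [-186.   -2. -217.]
1.38 [-191.   -2. -217.]
```

>>> {"method": "apply_moves", "body": {"increments": [[255, [0, -2, 0], 0], [255, [0, -4, 0], 0], [255, [0, -5, 0], 0], [255, [0, -5, 0], 0], [255, [0, -5, 0], 0]]}}

```text
time_s: 3.53
position: [0.4232, -0.1739, 0.0594]
tool_rot: [-0.123, 3.138, -0.009]
contact_force: [-16.1, -46.5, -1.5]
opening: 0.237
grasp_force: 30.0
```

>>> {"method": "apply_moves", "body": {"increments": [[255, [0, 0, 0], 0], [255, [0, 0, 0], 0], [255, [0, 0, 0], 0]]}}

```text
time_s: 3.78
position: [0.4232, -0.1739, 0.0594]
tool_rot: [-0.123, 3.138, -0.01]
contact_force: [-15.5, -45.4, -1.3]
opening: 0.239
grasp_force: 30.0
```

>>> {"method": "apply_moves", "body": {"increments": [[255, [0, -1, 0], 0], [255, [0, -2, 0], 0], [255, [0, -2, 0], 0]]}}

```text
time_s: 4.03
position: [0.4232, -0.1741, 0.0592]
tool_rot: [-0.122, 3.138, -0.005]
contact_force: [-8.0, -24.9, -1.1]
opening: 0.24
grasp_force: 30.0
```

>>> {"method": "apply_moves", "body": {"increments": [[255, [0, -2.3, 0], 0], [255, [0, -2.3, -5], 0], [255, [-0.5, -2.3, -11], 0], [255, [-1.3, -2.3, -17], 0], [255, [-2, -2.3, -23], 0]]}}

```text
time_s: 4.45
position: [0.425, -0.1741, 0.0824]
tool_rot: [0.122, -3.139, 0.001]
contact_force: [0.9, -5.1, -3.6]
opening: 0.236
grasp_force: 30.0
```

>>> {"method": "apply_moves", "body": {"increments": [[255, [-3, 0, -18], 0], [255, [-7.5, 0, -36], 0], [255, [-13.5, 0, -53], 0], [255, [-21, -0.5, -69], 0], [255, [-29, -1, -85], 0]]}}

```text
time_s: 4.87
position: [0.4535, -0.1716, 0.1679]
tool_rot: [0.121, -3.139, -0.002]
contact_force: [8.1, 7.4, -9.9]
opening: 0.242
grasp_force: 30.0
```

```bash
python3 - <<'E'
from h import *
s=sense(); R=Ro.from_rotvec(s['tool_rot']);p=s['position']; print(p,s['contact_force'],s['wrist_torque'],s['time_s'])
import re
h=C(100,-3,70); q=Ro.from_euler('z',-YAW).apply(p+[0,0,.0188]-h); print(q, np.hypot(q[0],q[2]),np.arctan2(q[2],-q[0])-np.arctan2(6.5,227))
for a in (.6,.7,.8,.9,1,1.1,1.2,1.3,1.38): print(a,(R.inv().apply(tab(a)-tab(.5))*1000).round(0))
E
```

```text
[ 0.45348729 -0.17162605  0.16794186] [ 8.08534695  7.40218643 -9.8936925 ] [ 1.43487905 -1.13663597  0.24142377] 4.8667
[-0.19700512  0.00030816  0.11674186] 0.2289971192802991 0.5063213511639604
0.6 [-12.   0. -19.]
0.7 [-27.   0. -37.]
0.8 [-43.   0. -53.]
0.9 [-60.   0. -67.]
1 [-79.   0. -80.]
1.1 [-99.   0. -91.]
1.2 [-120.    0.  -99.]
1.3 [-142.    0. -106.]
1.38 [-159.    0. -110.]
```

>>> {"method": "apply_moves", "body": {"increments": [[255, [-10, 0.5, -15], 0], [255, [-21, 0.5, -30], 0], [255, [-33, 0.5, -43], 0], [255, [-47, 0.5, -55], 0], [255, [-61, 0.5, -67], 0]]}}

```text
time_s: 5.28
position: [0.5137, -0.1663, 0.2346]
tool_rot: [0.121, -3.137, -0.003]
contact_force: [2.8, 2.6, -11.0]
opening: 0.238
grasp_force: 30.0
```

>>> {"method": "apply_moves", "body": {"increments": [[255, [-15, 0, -10.5], 0], [255, [-31, 0, -19], 0], [255, [-47, 0, -27.5], 0], [255, [-63, 0, -33], 0], [255, [-63, 0, -33], 0]]}}

```text
time_s: 5.7
position: [0.5789, -0.1606, 0.2683]
tool_rot: [-0.123, 3.139, 0.004]
contact_force: [-5.7, 9.3, 12.4]
opening: 0.239
grasp_force: 30.0
```

```bash
cat >> h.py <<'E'
def ang():
    s=sense();p=s['position'];h=C(100,-3,70); q=Ro.from_euler('z',-YAW).apply(p+[0,0,.0188]-h); 
    print(p,s['contact_force'].round(1),s['time_s'],'y',q[1],'r',np.hypot(q[0],q[2]),'th',np.arctan2(q[2],-q[0])-np.arctan2(6.5,227))
E
python3 - <<'E'
from h import *
ang()
R=Ro.from_rotvec(sense()['tool_rot'])
for a in (1.25,1.3,1.34,1.38,1.4): print(a,(R.inv().apply(tab(a)-tab(1.2))*1000).round(0))
E
```

```text
[ 0.5788663  -0.16062784  0.26829528] [-5.7  9.3 12.4] 5.7 y 0.0016549993357778596 r 0.22845776142236154 th 1.2254572389721061
1.25 [-11.  -0.  -4.]
1.3 [-22.  -0.  -7.]
1.34 [-31.  -0.  -9.]
1.38 [-40.  -0. -10.]
1.4 [-44.  -0. -11.]
```

>>> {"method": "apply_moves", "body": {"increments": [[255, [-8, -0.7, -4], 0], [255, [-15, -0.7, -6], 0], [255, [-22, -0.7, -8.5], 0], [255, [-30, -0.7, -10.5], 0], [255, [-30, -0.7, -10.5], 0]]}}

```text
time_s: 6.12
position: [0.6069, -0.1582, 0.2765]
tool_rot: [0.123, -3.136, -0.007]
contact_force: [-0.0, 13.9, -6.2]
opening: 0.236
grasp_force: 30.0
```

```bash
python3 - <<'E'
from h import *
ang()
im,d,P=snap('scene'); save('s2',cv2.resize(im[100:400,60:420],(720,600))); np.savez('s2',im=im,d=d,P=P)
c=cal('scene'); print(cv2.projectPoints(np.array([C(9,136,103),C(23,136,90)]),cv2.Rodrigues(c[2])[0],c[3],c[0],c[1])[0][:,0])
E
```

```text
[ 0.60691121 -0.1581953   0.27651684] [-0.  13.9 -6.2] 6.1167 y 0.001928788447018856 r 0.22938382180988162 th 1.3535821413944578
[[283.25006276 241.37467902]
 [290.16573266 252.23822007]]
```

View pics/s2.png

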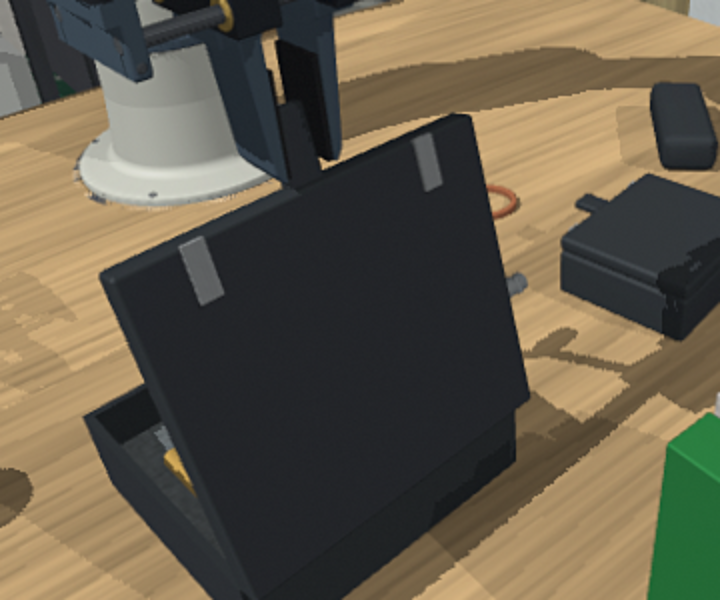

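The lid stands up, pinched at the tab. The roller's end peeks out beside the lid at crop (516,284), which is full-frame (318,242). I'll measure where it is.

```bash
python3 - <<'E'
from h import *
s=np.load('s2.npz'); P=s['P'][236:248,312:324].reshape(-1,3); im=s['im'][236:248,312:324].reshape(-1,3)
Q=Ro.from_euler('z',-YAW).apply(P-[O[0],O[1]-.003,0])*1e3
m=(np.ptp(im.astype(int),axis=1)<25); print(m.sum(),np.median(Q[m],0).round(1),Q[m].min(0).round(),Q[m].max(0).round())
im,d,P=snap('top'); Q=Ro.from_euler('z',-YAW).apply(P.reshape(-1,3)-[O[0],O[1]-.003,0]).reshape(P.shape)*1e3
r=(Q[...,1]>126)&(Q[...,1]<160)&(Q[...,0]>-60)&(Q[...,0]<60)&(Q[...,2]>70)&(Q[...,2]<130)
q=Q[r]; print(len(q),q.mean(0),q.min(0),q.max(0)) if r.any() else None
E
```

```text
107 [ 98.4 122.2 155.1] [ -64. -198.    1.] [418. 287. 485.]
304 [  6.02334337 140.98027942 111.40711488] [ -3.03356753 126.04028288  98.24509914] [ 17.36792993 155.05564922 116.3910552 ]
```

>>> {"method": "apply_moves", "body": {"increments": [[255, [-4, -1, -0.5], 0], [255, [-8, -1, -0.7], 0], [255, [-8, -1, -0.7], 0]]}}

```text
time_s: 6.47
position: [0.6144, -0.1576, 0.2778]
tool_rot: [0.124, -3.136, -0.009]
contact_force: [-3.1, 21.3, 1.0]
opening: 0.234
grasp_force: 30.0
```

```bash
python3 -c "
from h import *
ang()"
```

```text
[ 0.6143635  -0.15761474  0.27777057] [-3.1 21.3  1. ] 6.4667 y 0.0019359002468609728 r 0.2293392053753767 th 1.386628191744043
```

>>> {"method": "apply_moves", "body": {"increments": [[255, [0, 1, 0], 0], [255, [0, 2, 0], 0], [120, [0, 2, 0], 0], [60, [0, 2, 0], 0], [60, [0, 2, 0], 0]]}}

```text
time_s: 6.88
position: [0.6152, -0.1594, 0.2785]
tool_rot: [-0.121, 3.139, -0.0]
contact_force: [0.4, 0.4, -0.2]
opening: 0.427
grasp_force: 0.0
```

>>> {"method": "apply_moves", "body": {"increments": [[60, [0, 0, 0], 0], [60, [0, 0, -10], 0], [60, [0, 0, -25], 0], [60, [0, 0, -50], 0], [60, [0, 0, -70], 0]]}}

```text
time_s: 7.3
position: [0.6153, -0.1595, 0.3503]
tool_rot: [-0.121, 3.139, -0.0]
contact_force: [-0.5, 0.2, 1.2]
opening: 0.759
grasp_force: 0.0
```

```bash
cat >> h.py <<'E'
def knee(tag=None):
    im,d,P=snap('top'); Q=Ro.from_euler('z',-YAW).apply(P.reshape(-1,3)-[O[0],O[1]-.003,0]).reshape(P.shape)*1e3
    r=(Q[...,1]>128)&(Q[...,1]<156)&(Q[...,0]>-60)&(Q[...,0]<60)&(Q[...,2]>65)&(Q[...,2]<130)
    q=Q[r]; print('knee',len(q),np.median(q,0).round(1),np.percentile(q,5,axis=0).round(1),np.percentile(q,95,axis=0).round(1)) if r.any() else print('no knee seen')
    if tag: save(tag,im)
E
python3 - <<'E'
from h import *
knee(); print(sense()['time_s'])
YAW0=YAW
O[1]-=.003
print(go(C(-45,143,260)))
E
```

```text
knee 287 [  9.9 141.9 109.3] [  2.1 129.3 101.6] [ 19.5 154.4 112.4]
7.35
(array([112.2, 143.8,  93.5]), 'twist', np.float64(0.0), 't', 7.35)
```

>>> {"method": "apply_moves", "body": {"increments": [[255, [40, 0, 0], 0], [255, [80, 20, 0], 0], [255, [112, 48, 0], 0], [255, [112, 80, 20], 0], [255, [112, 110, 40], 0]]}}

```text
time_s: 7.77
position: [0.4939, -0.0577, 0.3097]
tool_rot: [-0.118, 3.136, -0.001]
contact_force: [1.1, 1.3, -0.1]
opening: 0.431
grasp_force: 0.0
```

>>> {"method": "apply_moves", "body": {"increments": [[255, [0, 34, 20], 0], [255, [0, 34, 50], 0], [255, [0, 34, 50], 0], [255, [0, 34, 50], 0], [255, [0, 34, 50], 0]]}}

```text
time_s: 8.18
position: [0.4934, -0.0252, 0.2597]
tool_rot: [-0.12, 3.138, -0.001]
contact_force: [-0.2, -0.1, -0.4]
opening: 0.062
grasp_force: 0.0
```

```bash
python3 - <<'E'
from h import *
O[1]-=.003
print(go(C(-45,145,92)), sense()['opening'])
im,d,P=snap('wrist'); save('w3',im)
im,d,P=snap('top'); save('t3',im[130:430,250:610])
E
```

```text
(array([ -0.4,   1.9, 167.7]), 'twist', np.float64(-0.0), 't', 8.18) 0.061677948388680154
```

View pics/w3.png

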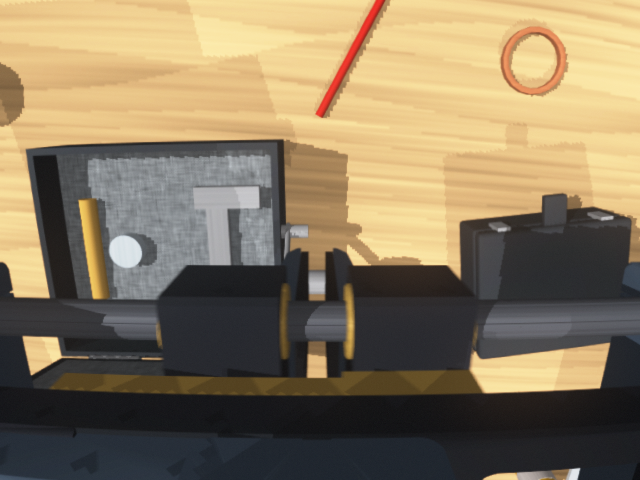

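View pics/t3.png

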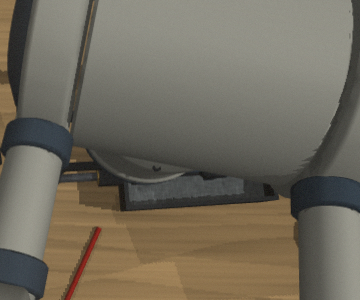

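The wrist view shows the roller at (318,280), lined up with the shut fingers, and the pivot pin at (295,231). The lid is up. I'll go down in front of the roller.

>>> {"method": "apply_moves", "body": {"increments": [[255, [0, 2, 40], 0], [255, [0, 2, 80], 0], [255, [0, 2, 120], 0], [255, [0, 2, 150], 0], [255, [0, 2, 172], 0]]}}

```text
time_s: 8.7
position: [0.4924, -0.0231, 0.0846]
tool_rot: [0.119, -3.139, -0.0]
contact_force: [-0.7, -0.3, 0.2]
opening: 0.006
grasp_force: 0.0
```

>>> {"method": "apply_moves", "body": {"increments": [[255, [-10, 0, 0], 0], [255, [-20, 0, 0], 0], [255, [-26, 0, 0], 0], [255, [-30, 0, 0], 0], [255, [-30, 0, 0], 0]]}}

```text
time_s: 9.12
position: [0.5243, -0.0203, 0.0876]
tool_rot: [-0.121, 3.136, -0.001]
contact_force: [-0.1, -1.0, 0.9]
opening: 0.004
grasp_force: 0.0
```

```bash
cat >> h.py <<'E'
def where():
    s=sense(); p=s['position']-[O[0],O[1]-.003,0]
    print('case',(Ro.from_euler('z',-YAW).apply(p)*1e3).round(1),s['contact_force'].round(1),s['time_s'])
E
python3 -c "
from h import *
where()"
```

```text
case [-14.5 145.8  87.6] [-0.1 -1.   0.9] 9.1167
```

Near contact, so I push on in +x in small steps.

>>> {"method": "apply_moves", "body": {"increments": [[255, [-3, 0, 1], 0], [255, [-6, 0, 2], 0], [255, [-8, 0, 4], 0], [255, [-8, 0, 4], 0]]}}

```text
time_s: 9.45
position: [0.5306, -0.0194, 0.082]
tool_rot: [-0.121, 3.139, -0.0]
contact_force: [-0.0, -0.3, 0.6]
opening: 0.005
grasp_force: 0.0
```

>>> {"method": "apply_moves", "body": {"increments": [[255, [-2, 0, 2], 0], [255, [-4, 0, 4], 0], [255, [-6, 0, 6], 0], [255, [-6, 0, 6], 0]]}}

```text
time_s: 9.78
position: [0.5365, -0.019, 0.0757]
tool_rot: [0.121, -3.139, -0.0]
contact_force: [-0.0, -0.5, -0.4]
opening: 0.011
grasp_force: 0.0
```

```bash
python3 -c "
from h import *
where()"
```

```text
case [ -2.3 146.1  75.7] [-0.  -0.5 -0.4] 9.7833
```

>>> {"method": "apply_moves", "body": {"increments": [[255, [-2, 0, 0], 0], [255, [-4, 0, 0], 0], [255, [-6, 0, 0], 0], [255, [-6, 0, 0], 0]]}}

```text
time_s: 10.12
position: [0.5395, -0.0184, 0.075]
tool_rot: [0.121, -3.133, -0.001]
contact_force: [-10.0, -2.0, -7.6]
opening: 0.008
grasp_force: 4.8
```

```bash
python3 - <<'E'
from h import *
where()
im,d,P=snap('wrist'); save('w4',im)
im,d,P=snap('scene'); save('s4',im[100:340,100:420])
E
```

```text
case [  0.8 146.4  75. ] [-10.   -2.   -7.6] 10.1167
```

View pics/w4.png

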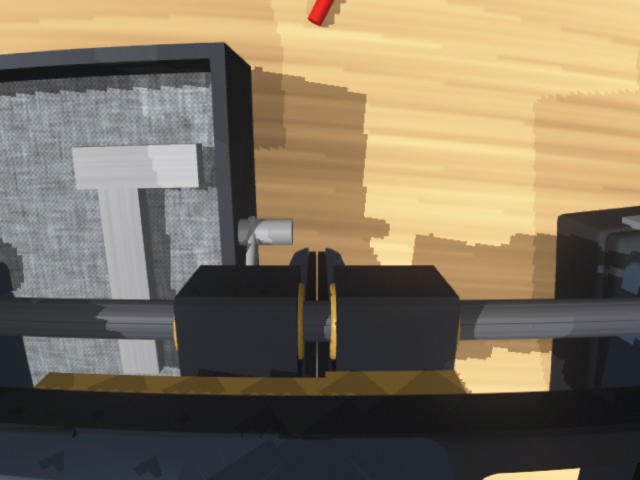

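The cylinder at (275,232) is either the pivot pin or the roller. Depth will tell.

```bash
python3 - <<'E'
from h import *
im,d,P=snap('wrist'); Q=Ro.from_euler('z',-YAW).apply(P.reshape(-1,3)-[O[0],O[1]-.003,0]).reshape(P.shape)*1e3
for u,v in((250,232),(262,232),(275,232),(288,232),(275,224),(275,241),(252,250),(250,260)): print(u,v,Q[v,u].round(0))
E
```

```text
250 232 [-20. 118.  62.]
262 232 [-20. 123.  61.]
275 232 [-20. 129.  62.]
288 232 [-20. 134.  62.]
275 224 [-23. 129.  60.]
275 241 [-15. 128.  59.]
252 250 [-13. 119.  66.]
250 260 [ -9. 118.  68.]
```

View pics/s4.png

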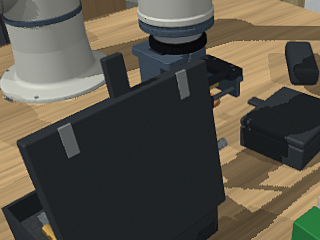

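The pivot pin's top is at z=62 and it reaches y≈136. In the scene view the roller end has barely moved, so the low side push only just made contact. I'll back off, rise, and push from above and in front with the fingertip's edge.

>>> {"method": "apply_moves", "body": {"increments": [[255, [10, 0, 0], 0], [255, [30, 0, -10], 0], [255, [40, 0, -50], 0], [255, [40, 0, -75], 0], [255, [40, 0, -75], 0]]}}

```text
time_s: 10.68
position: [0.5042, -0.022, 0.1557]
tool_rot: [-0.121, 3.132, -0.002]
contact_force: [1.2, -0.9, 0.8]
opening: 0.003
grasp_force: 0.0
```

```bash
python3 - <<'E'
from h import *
where(); knee()
im,d,P=snap('wrist'); Q=Ro.from_euler('z',-YAW).apply(P.reshape(-1,3)-[O[0],O[1]-.003,0]).reshape(P.shape)*1e3
r=(Q[...,1]>124)&(Q[...,1]<158)&(Q[...,0]>-12)&(Q[...,0]<50)&(Q[...,2]>70)&(Q[...,2]<125)
v,u=np.nonzero(r); q=Q[r]
if len(q): print(len(q),u.min(),u.max(),v.min(),v.max(),q.mean(0).round(1),np.percentile(q,5,axis=0).round(1),np.percentile(q,95,axis=0).round(1))
r=(Q[...,1]>138)&(Q[...,1]<154)&(Q[...,2]>d.min()*0+135)&(Q[...,2]<200)&(d>0); q=Q[r]; print('finger',len(q),q.min(0) if len(q) else 0)
E
```

```text
case [-34.8 145.6 155.7] [ 1.2 -0.9  0.8] 10.6833
no knee seen
30 316 317 342 356 [ 28.6 146.4  94.9] [ 24.4 146.1  93.4] [ 33.9 146.7  96.2]
finger 1385 [-53.36808706 138.0002201  152.44224878]
```

The roller's top is now at x≈28.6, z≈95, which matches locked (28, 84 + 10). I'll back away and check from the top camera.

>>> {"method": "apply_moves", "body": {"increments": [[255, [30, 10, -30], 0], [255, [50, 30, -60], 0], [255, [60, 60, -80], 0], [255, [60, 95, -90], 0], [255, [60, 130, -90], 0]]}}

```text
time_s: 11.2
position: [0.4326, 0.1044, 0.2427]
tool_rot: [-0.119, 3.136, 0.0]
contact_force: [1.1, 0.3, -0.3]
opening: 0.01
grasp_force: 0.0
```

>>> {"method": "apply_moves", "body": {"increments": [[255, [0, 40, 0], 0], [255, [0, 80, 0], 0], [255, [0, 120, 0], 0], [255, [0, 150, 0], 0], [255, [0, 150, 0], 0]]}}

```text
time_s: 11.62
position: [0.4201, 0.2574, 0.24]
tool_rot: [0.127, -3.138, -0.002]
contact_force: [-0.8, -1.2, -0.2]
opening: 0.005
grasp_force: 0.0
```

```bash
python3 - <<'E'
from h import *
print(sense()['time_s'],sense()['contact_force']); knee('t5')
im,d,P=snap('scene'); Q=Ro.from_euler('z',-YAW).apply(P.reshape(-1,3)-[O[0],O[1]-.003,0]).reshape(P.shape)*1e3
# lid back face plane
r=(abs(Q[...,1])<90)&(Q[...,2]>110)&(Q[...,2]<250)&(Q[...,0]>40)&(Q[...,0]<150)&(im.max(2)<75); q=Q[r]
a,b=np.polyfit(q[:,2],q[:,0],1); print('lid angle',np.pi/2+np.arctan(a),len(q))
E
```

```text
11.6167 [-0.81149942 -1.23669044 -0.21967613]
knee 269 [ 25.7 142.2  93.1] [ 17.9 129.5  86.7] [ 35.2 154.5  96.3]
lid angle 1.4235603817268558 16550
```

View pics/t5.png

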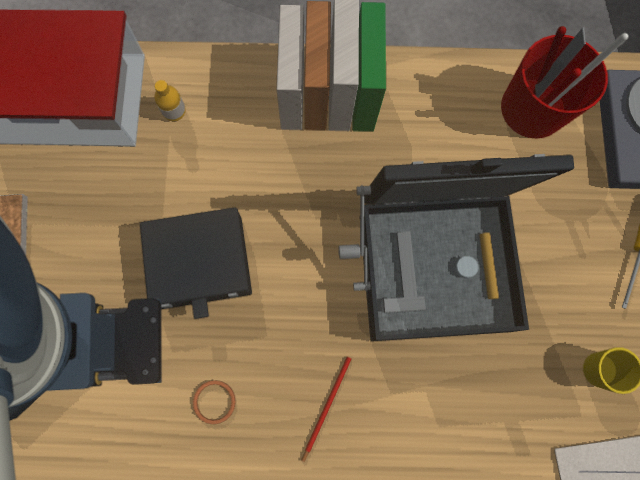

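The top view shows the lid standing, with the roller at (350,252). The knee measurement, corrected for the bias of the earlier readings, puts the roller at about (28, 84), which is locked. The lid angle is about 1.42, and the push ended against a firm stop. The robot is clear, so I'm handing the job in.

```bash
python3 -c "
from h import *
print(ticket.close_job())"
```

```text
the job is handed in; nothing more can be done
None
```

I opened the big case and pushed the stay past straight to its stop. The lid stands by itself at about 1.42 rad with the robot clear. I handed the job in at about 12 s; no verdict came back, and the lock is judged from camera measurements of the roller.

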